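# Count a finished watch on the green tally counter

### The job

A watch has just passed its final check: count it on the bench tally counter with the green lever knob. Swing that lever clockwise (seen from above) all the way to its stop, pause there for about half a second so that the count registers, then let go so that the lever ends back at its rest. Do not work the lever of the other counter, the one with the red knob.

Things in the scene. Friction and masses are not known exactly. Their poses are not given: they have to be found in the camera images.
- green_counter: Tally counter fixed to the bench: dark foot 150 x 140 x 10 mm (x -85 to +65 mm), 60 mm tall grey drum housing with a green stripe across its rear (front face at x = +27 mm). Origin: on the bench, under the lever's upright axis; x to the rear, y to the left seen from its front, z up. Two stop pins, 8 mm thick, 46 mm tall, flank the lever's path 45 mm from the axis.
- green_knob (a point): Green lever knob: smooth upright round post, 14 mm in diameter, from the flat lever arm 44 mm above the bench up to 88 mm. This point is on the post's axis, 72 mm above the bench, 70 mm from the lever's pivot axis (over green_counter's origin). It turns with the lever; its x axis points outwards along the arm, z up.
- green_lever (a joint): Lever angle: 0 at rest, 1.05 rad at the stop, growing clockwise seen from above. In green_counter's frame the lever points to 210 deg (from +x, counter-clockwise) at rest, 150 deg at the stop: the knob crosses the front from right (-y) to left (+y). A spring returns it, about 1.5 N at the knob at rest, 3.5 N at the stop; freed, it is home in well under 1 s.
- red_lever (a joint): Lever angle of the second counter, the same in shape and size but with a red knob and red stripe: 0 at rest, 1.05 rad at its stop. It is to stay at rest.

How it is judged:
By the outcome, as a careful person would: the job done as asked, in the order asked, and still so for the second after the job is handed in, with the robot touching nothing.
It also fails if it takes over 32 s, if anything falls off the work surface, if the arm or the gripper's body presses on something with over 40 N, if the wrist force passes 120 N, or if a joint passes its speed limit or range.

### The arm

A 6-joint arm with a two-finger parallel gripper is mounted at the origin on a cart in front of the work surface, level with it; the furniture and walls round the work are solid. World frame = base frame: x ahead of the robot, y to its left, z up, the work surface at z = 0. Lengths are in mm, angles in degrees, forces in N, time in s.
With the tool pointing down it reaches from about 300 to 850 mm from the base axis. Payload 4.2 kg.
Tool frame: the origin (TCP) lies at the very end of the fingers, on their centre line; the grasp point (between the pads) lies 19 mm behind it; z points along the fingers, y is the line along which they close (so a half turn about z gives the same grasp; the last joint's range is limited). The gripper opens to 91 mm and grips with 3 to 60 N. Pads are 32 mm wide; open, the fingers measure 118 mm over their backs; the gripper's body (76 mm by 178 mm) begins 60 mm behind the grasp point.
Start: joints at [73.682, 18.312, 89.639, -0, 72.044, -1.146], TCP at [150.489, 554.974, 213.976] pointing down, gripper open.
Joint ranges: [-177.97, 177.97], [-48.28, 115.42], [12.27, 149.76], [-77.06, 257.06], [2.81, 150.46], [-146.56, 146.56]. Speed limits (degrees/s): [147.25, 147.25, 180, 180, 180, 180].

### API

Orientations are given as [roll, pitch, yaw] about the fixed x, y, z axes, in that order (R = Rz(yaw) Ry(pitch) Rx(roll)).
In Python, from workcell import * gives the robot as it stands.
- The arm moves only by the tool move_arm, never from a script. Its argument "motion" is a list of rows, each a list of 3 entries, a list of its own where there are three numbers: the finger opening in mm, from 0 to 91.2, then the shift along the world's x, y, z in units of 25 mm (1.0 is 25 mm), then the turn, a rotation vector about the world's x, y, z in units of 4 degrees (1.0 is 4 degrees). In form: [[grip, [x, y, z], [ax, ay, az]], ...]. A call has 1 to 20 rows; each row shifts and turns the commanded pose from where the row before left it; what a row does not reach is not made up. A row lasts 1/12 s, in which the tool goes at most 41.7 mm and 7.16 degrees, less where a joint would pass 70% of its speed; a pose out of reach is approached as far as the arm can. A call with a number of a shift or a turn outside -1 to 1 is refused whole. A call with a gripper value outside its range is refused whole. The fingers move at their own pace and stop on an object; "grip_force" is the grip in N (left out, the last holds). Time passes only in rows, so rows that do not move let the fingers close. It gives the time, the measured TCP pose, the force, the opening and the grip force at its end, in the units of the state.
- state(): the state, without advancing time (a new reading comes with each control period).
- grab_frame(name): name is "side" or "top" or "wrist"; returns the picture (384x512x3 uint8, blue, green, red); there is no depth.
- camera_info(name): a dict with "fx", "fy", "cx", "cy" (pixels), "rvec" (rotation vector, rad) and "tvec" (3), from world to camera coordinates, as OpenCV has them. Camera axes: x right, y down, z forward; pixel columns grow to the right and rows downward; lengths in mm; the calibration is good to about 2 mm. A picture is of the moment at which its call begins: read the wrist's pose just before it. camera_info takes no time and is no camera call; for the wrist camera it gives the pose at the moment of the call.
- job_done(): hands the job in; it is judged then, once.
The state is a dict: "time_s": time; "qpos": joint angles; "qvel": joint speeds; "effort": joint torques, N m; "ee_pos": TCP position; "ee_rot": TCP orientation; "force": force on the tool from outside, world axes, zero at the start; "torque": the same for the moment, N m; "gripper_width": finger opening in mm; "gripper_force": force on a finger pad.
Only numpy, scipy, OpenCV 4.12 (cv2) and the standard library are available. Lean on these libraries where they do the work, as an engineer would, in place of code of your own. Each camera call takes 0.05 s, during which the arm holds its last target. There are 200 camera calls.

## Working session

There is one attempt and no reset: what is moved stays moved. The work goes in short steps, Python scripts to look and compute and a tool call to move; the robot and the scene stay as the last step left them, time stands still between calls to the robot, and variables do not carry over. Pictures are saved under pics/ and viewed, at most 10 in all, crops included, and the job is handed in when it is done.

Besides the shell and the picture viewer there is one more tool, called after "Call:" as name([rows], argument=value, ...), one row to a line, values as JSON. move_arm: Moves the arm, as the interface text tells. Shifts and turns lie within -1 to 1; 1 stands for 25 mm of shift or 4 degrees of turn. Its arguments: {"type":"object","properties":{"motion":{"type":"array","items":{"type":"array"}},"grip_force":{"type":"number"}},"required":["motion"]}

```bash
mkdir -p pics; python3 - <<'E'
from workcell import *
import cv2,numpy as np
a=grab_frame("top");b=grab_frame("side")
cv2.imwrite("pics/t.png",a);cv2.imwrite("pics/s.png",b)
s=state();print(s['time_s'],s['ee_pos'],s['ee_rot'])
E
```

```text
0.1 [150.35076696 554.52396376 213.18804228] [-1.79906905e+02 -2.36689708e-03  1.64829220e+02]
```

View pics/t.png

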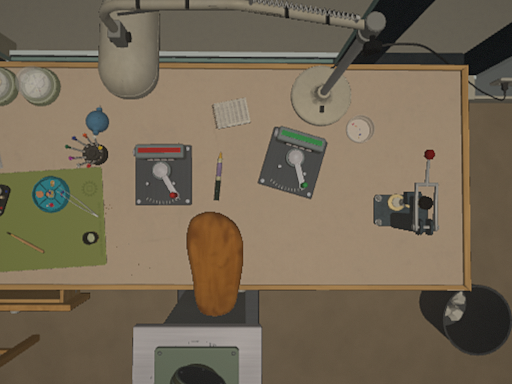

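View pics/s.png

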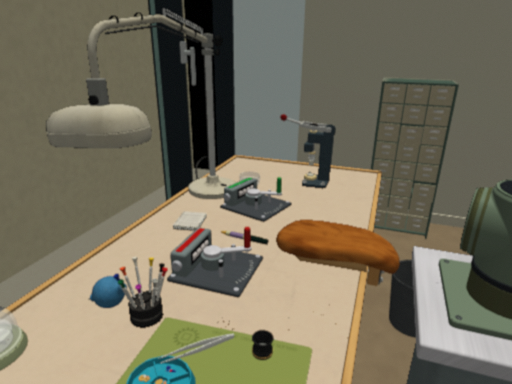

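The top view shows the green counter with its pivot at about (297,158) and knob at (304,186). The red counter's pivot is at (161,172) and its knob at (173,196). A brown cushion and a lamp are nearby.

```bash
cat > h.py <<'E'
import cv2,numpy as np
from workcell import *
def cam(n):
    c=camera_info(n);K=np.array([[c['fx'],0,c['cx']],[0,c['fy'],c['cy']],[0,0,1.]])
    return K,np.array(c['rvec'],float).ravel(),np.array(c['tvec'],float).ravel()
def ray(C,uv):
    K,r,t=C;R=cv2.Rodrigues(r)[0];d=R.T@np.linalg.inv(K)@np.array([*uv,1.]);return -R.T@t,d
def plane(C,uv,z):
    o,d=ray(C,uv);return o+d*(z-o[2])/d[2]
def proj(C,p): return cv2.projectPoints(np.array([p],float),C[1],C[2],C[0],None)[0].ravel()
E
python3 - <<'E'
from h import *
np.set_printoptions(precision=1,suppress=True)
T=cam("top");S=cam("side")
print("cams",ray(T,(0,0))[0],ray(S,(0,0))[0],"tcp px",proj(T,state()['ee_pos']),proj(S,state()['ee_pos']),"base",proj(T,[0,0,0]))
a=cv2.imread("pics/t.png")
hsv=cv2.cvtColor(a,cv2.COLOR_BGR2HSV)
m=cv2.inRange(hsv,(45,90,40),(80,255,255))
n,l,st,ce=cv2.connectedComponentsWithStats(m)
for i in range(1,n):
    if st[i,4]>4: print("green top",st[i],ce[i])
b=cv2.imread("pics/s.png");m=cv2.inRange(cv2.cvtColor(b,cv2.COLOR_BGR2HSV),(45,90,40),(80,255,255))
n,l,st,ce=cv2.connectedComponentsWithStats(m)
for i in range(1,n):
    if st[i,4]>4: print("green side",st[i],ce[i])
# dark foot
m=cv2.inRange(hsv,(0,0,0),(180,90,110))
m[:,:250]=0;m[:,335:]=0;m[:122]=0;m[205:]=0
cs=cv2.findContours(m,0,2)[0];c=max(cs,key=cv2.contourArea);r=cv2.minAreaRect(c)
print(r);bx=cv2.boxPoints(r)
P=np.array([plane(T,p,10) for p in bx]);print(P,np.linalg.norm(np.roll(P,1,0)-P,axis=1))
for uv in [(295,157.5),(297,158)]:print("piv",plane(T,uv,55))
for uv in [(304,186)]:print("knob",plane(T,uv,88),plane(T,uv,72))
cv2.imwrite("pics/tc.png",cv2.resize(a[70:210,235:375],(600,600),interpolation=cv2.INTER_CUBIC))
E
```

```text
cams [ 468.1 -115.4 1029.4] [241.6 656.4 422.4] tcp px [-102.   361.3] [567.1 641.5] base [196.7 388.9]
green top [281 130  41  16 195] [301.5 137.5]
green top [ 66 145   2   3   5] [ 66.4 146.2]
green top [301 182   7   6  26] [304.  184.6]
green side [277 177   4  16  56] [278.6 184.7]
green side [229 178  22  10  55] [239.6 182.5]
green side [118 280   6   7  24] [120.8 282.7]
((292.4993591308594, 161.22952270507812), (56.16504669189453, 61.916263580322266), 16.557069778442383)
[[ 506.9 -145.9   10. ]
 [ 655.  -189.4   10. ]
 [ 615.6 -323.7   10. ]
 [ 467.7 -279.4   10. ]] [139.2 154.3 139.9 154.4]
piv [ 565.9 -235.2   55. ]
piv [ 564.8 -240.    55. ]
knob [ 497.3 -251.8   88. ] [ 497.8 -254.1   72. ]
```

View pics/tc.png

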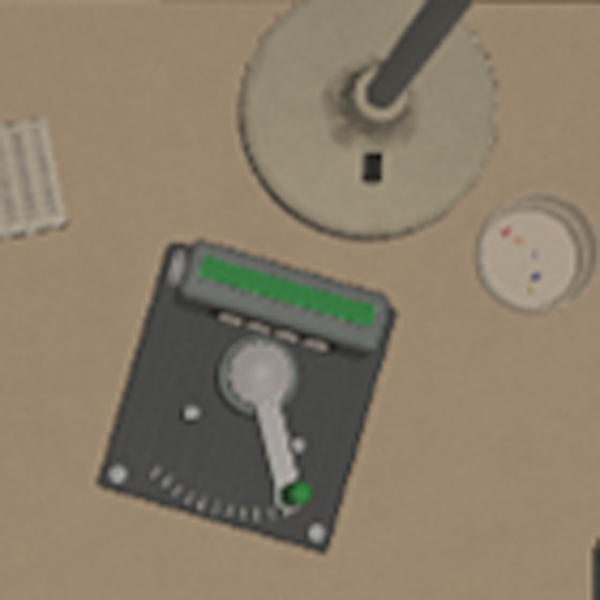

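The crop shows the pivot at top-view pixel (296,157), the two stop pins and the knob at (304,184.6). The foot's fit gives about 154 x 140 mm, which matches. Next I'll check the heights of the cushion and lamp, since they're in the way of the arm.

```bash
python3 - <<'E'
from h import *
np.set_printoptions(precision=1,suppress=True)
T=cam("top");S=cam("side")
def tri(u,v):
    o1,d1=ray(T,u);o2,d2=ray(S,v);A=np.array([d1,-d2]).T
    s=np.linalg.lstsq(A,o2-o1,rcond=None)[0];p,q=o1+d1*s[0],o2+d2*s[1];return (p+q)/2,np.linalg.norm(p-q)
for n,u,v in [("knob",(304,184.6),(278.6,178)),("cushion",(215,262),(337,235)),("cush far",(215,213),(290,235)),("cush near",(215,315),(390,255)),("lamp head",(130,60),(97,125)),("lampelbow",(118,34),(96,45)),("lamppost top",(375,25),(210,38)),("lamp base",(322,95),(207,185))]:
    print(n,*tri(u,v))
for z in (0,44,60,88):print(z,[proj(S,[*p,z]) for p in((501,-253),(570,-237))])
s=state();print(s['qpos'])
cv2.imwrite("pics/w.png",grab_frame("wrist"))
E
```

```text
knob [ 500.3 -252.    87. ] 0.3796753943059718
cushion [314.4 -47.3  51.9] 7.7443077681431705
cush far [422.4 -47.2  32. ] 21.556975020035836
cush near [195.2 -45.5  30.7] 12.903734009798749
lamp head [735.2 106.5 274.5] 28.65797096225023
lampelbow [728.9  87.6 410.2] 28.085894163004486
lamppost top [ 720.8 -307.1  434.8] 5.464515487273873
lamp base [ 734.4 -304.    15.2] 17.71108811642749
0 [array([277.4, 207.2]), array([252.2, 205.8])]
44 [array([277.9, 192.6]), array([252.3, 191.3])]
60 [array([278.1, 187.2]), array([252.3, 185.9])]
88 [array([278.4, 177.5]), array([252.4, 176.2])]
[73.7 18.3 89.7  0.  72.  -1.1]
```

View pics/w.png

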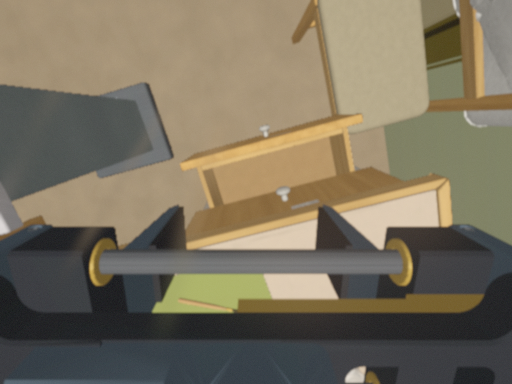

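Triangulation puts the knob at (500,-252,87), which agrees with the foot fit. The wrist view shows only the bench edge and the drawers. The tool's closing line is already along the knob's mid-travel direction, so I'll straddle the knob with 40 mm open fingers and push it with the right pad.

Call:
move_arm([
  [40,[0.88,-1,0],[0,0,0]],
  [40,[0.88,-1,0],[0,0,0]],
  [40,[0.88,-1,0],[0,0,0]],
  [40,[0.88,-1,0],[0,0,0]],
  [40,[0.88,-1,0],[0,0,0]],
  [40,[0.88,-1,0],[0,0,0]],
  [40,[0.88,-1,0],[0,0,0]],
  [40,[0.88,-1,0],[0,0,0]],
  [40,[0.88,-1,0],[0,0,0]],
  [40,[0.88,-1,0],[0,0,0]],
  [40,[0.88,-1,0],[0,0,0]],
  [40,[0.88,-1,0],[0,0,0]],
  [40,[0.88,-1,0],[0,0,0]],
  [40,[0.88,-1,0],[0,0,0]],
  [40,[0.88,-1,0],[0,0,0]],
  [40,[0.88,-1,0],[0,0,0]],
], grip_force=20)

```text
time_s: 1.48
ee_pos: [503.2, 153.5, 213.8]
ee_rot: [-180.0, -0.0, 164.8]
force: [-0.8, 0.4, 0.2]
gripper_width: 40.1
gripper_force: 0.0
```

Call:
move_arm([
  [40,[0,-1,0],[0,0,0]],
  [40,[0,-1,0],[0,0,0]],
  [40,[0,-1,0],[0,0,0]],
  [40,[0,-1,0],[0,0,0]],
  [40,[0,-1,0],[0,0,0]],
  [40,[0,-1,0],[0,0,0]],
  [40,[0,-1,0],[0,0,0]],
  [40,[0,-1,0],[0,0,0]],
  [40,[0,-1,0],[0,0,0]],
  [40,[0,-1,0],[0,0,0]],
  [40,[0,-1,0],[0,0,0]],
  [40,[0,-1,0],[0,0,0]],
  [40,[0,-1,0],[0,0,0]],
  [40,[0,-1,0],[0,0,0]],
  [40,[0,-1,0],[0,0,0]],
  [40,[0,0,0],[0,0,0]],
  [40,[0,0,0],[0,0,0]],
])

```text
time_s: 2.9
ee_pos: [502.1, -220.8, 213.5]
ee_rot: [180.0, -0.1, 164.7]
force: [-0.2, 0.9, 0.1]
gripper_width: 40.4
gripper_force: 0.0
```

Call:
move_arm([
  [40,[-0.08,-0.65,-0.8],[0,0,0]],
  [40,[0,-0.6,-0.8],[0,0,0]],
  [40,[0,0,-0.8],[0,0,0]],
  [40,[0,0,-0.8],[0,0,0]],
  [40,[0,0,-0.8],[0,0,0]],
  [40,[0,0,0],[0,0,0]],
])

```text
time_s: 3.4
ee_pos: [497.9, -248.8, 110.2]
ee_rot: [179.9, -0.5, 164.9]
force: [-0.2, 0.2, 0.3]
gripper_width: 40.3
gripper_force: 0.0
```

```bash
python3 - <<'E'
from h import *
w=grab_frame("wrist");s=grab_frame("side")
s=cv2.resize(s[120:240,200:330],(400,384))
cv2.imwrite("pics/w2.png",cv2.resize(np.hstack([w,s]),(800,340)))
E
```

```text
(no output)
```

View pics/w2.png

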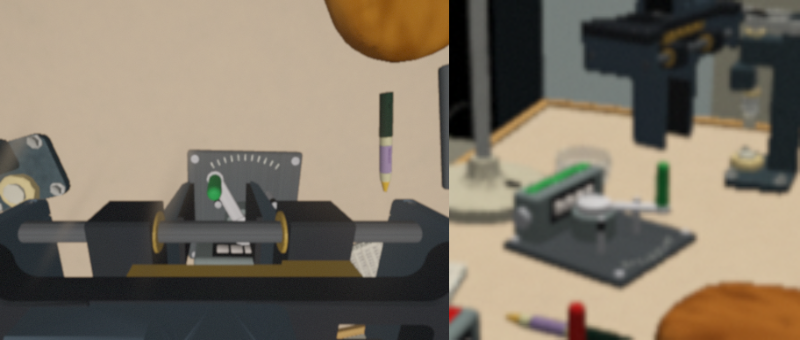

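The wrist view shows the knob at about (215,187) between the fingertips, nearer the left one. The side view shows the fingers above the knob. I'll measure that offset.

```bash
python3 - <<'E'
from h import *
np.set_printoptions(precision=1,suppress=True)
p=state()['ee_pos'];W=cam("wrist");w=grab_frame("wrist")
m=cv2.inRange(cv2.cvtColor(w,cv2.COLOR_BGR2HSV),(45,90,30),(80,255,255))
n,l,st,ce=cv2.connectedComponentsWithStats(m)
for i in range(1,n):
    if st[i,4]>30: print(st[i],ce[i])
print(p,"tcp px",proj(W,p),"knob exp top/bot",proj(W,[500.3,-252,88]),proj(W,[500.3,-252,50]))
E
```

```text
[237 194  16  28 344] [244.9 207.8]
[ 500.4 -250.2  113.9] tcp px [250.1 227. ] knob exp top/bot [248.  214.1] [248.3 199.3]
```

Call:
move_arm([
  [40,[0,-0.12,-0.6],[0,0,0]],
  [40,[0,0,-0.6],[0,0,0]],
  [40,[0,0,-0.6],[0,0,0]],
  [40,[0,0,-0.5],[0,0,0]],
  [40,[0,0,0],[0,0,0]],
  [40,[0,0,0],[0,0,0]],
])

```text
time_s: 4.05
ee_pos: [501.2, -254.3, 57.6]
ee_rot: [-180.0, 0.1, 164.8]
force: [-0.0, -0.6, -0.2]
gripper_width: 40.4
gripper_force: 0.0
```

Call:
move_arm([
  [40,[0,0.35,0],[0,0,0]],
  [40,[0,0.35,0],[0,0,0]],
  [40,[0,0.35,0],[0,0,0]],
  [40,[0.05,0.35,0],[0,0,0]],
  [40,[0.05,0.32,0],[0,0,0]],
  [40,[0.05,0.32,0],[0,0,0]],
  [40,[0.12,0.24,0],[0,0,0]],
  [40,[0.14,0.22,0],[0,0,0]],
  [40,[0.16,0.2,0],[0,0,0]],
  [40,[0.16,0.2,0],[0,0,0]],
  [40,[0,0,0],[0,0,0]],
])

```text
time_s: 4.97
ee_pos: [519.8, -180.9, 56.5]
ee_rot: [180.0, 0.0, 164.9]
force: [-1.2, -2.4, -0.0]
gripper_width: 40.1
gripper_force: 1.4
```

```bash
python3 - <<'E'
from h import *
np.set_printoptions(precision=1,suppress=True)
s=state();W=cam("wrist");w=grab_frame("wrist");print(s['ee_pos'],s['force'])
m=cv2.inRange(cv2.cvtColor(w,cv2.COLOR_BGR2HSV),(45,90,30),(80,255,255))
n,l,st,ce=cv2.connectedComponentsWithStats(m)
for i in range(1,n):
    if st[i,4]>30: print(st[i],ce[i],plane(W,ce[i],80))
cv2.imwrite("pics/w3.png",w)
E
```

```text
[ 519.8 -180.9   56.5] [-1.2 -2.4 -0. ]
[216 212  25  38 749] [229.5 232.4] [ 509.9 -191.2   80. ]
```

View pics/w3.png

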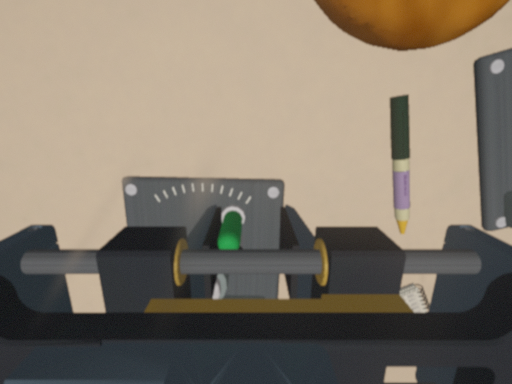

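The wrist view shows the knob at about (230,232) against the pushing pad, with the lever nearly across. The force is the spring's alone, so I'll go on gently to the stop.

Call:
move_arm([
  [40,[0.08,0.08,0],[0,0,0]],
  [40,[0.08,0.08,0],[0,0,0]],
  [40,[0.06,0.08,0],[0,0,0]],
  [40,[0,0,0],[0,0,0]],
])

```text
time_s: 5.35
ee_pos: [524.6, -175.6, 56.4]
ee_rot: [180.0, 0.0, 164.8]
force: [-2.4, -2.8, 0.1]
gripper_width: 39.7
gripper_force: 1.6
```

Call:
move_arm([
  [40,[0.04,0.06,0],[0,0,0]],
  [40,[0.04,0.06,0],[0,0,0]],
  [40,[0,0,0],[0,0,0]],
])

```text
time_s: 5.6
ee_pos: [525.4, -174.6, 56.3]
ee_rot: [-179.8, -0.1, 164.9]
force: [-4.9, -9.9, -0.1]
gripper_width: 39.7
gripper_force: 5.3
```

The force jumped to 11 N and the motion stalled, so the lever is at its stop. I'll hold there, then check.

Call:
move_arm([
  [40,[0.02,0.04,0],[0,0,0]],
  [40,[0,0,0],[0,0,0]],
  [40,[0,0,0],[0,0,0]],
  [40,[0,0,0],[0,0,0]],
  [40,[0,0,0],[0,0,0]],
  [40,[0,0,0],[0,0,0]],
])

```text
time_s: 6.1
ee_pos: [525.5, -174.5, 56.3]
ee_rot: [-179.7, -0.1, 164.9]
force: [-5.6, -11.9, -0.3]
gripper_width: 40.1
gripper_force: 6.6
```

The knob works out at 133.5° against an expected 133.6°, held for over 0.5 s. Next I'll ease off and lift clear.

Call:
move_arm([
  [40,[-0.04,-0.08,0],[0,0,0]],
  [40,[0,0,0.8],[0,0,0]],
  [40,[0,0,1],[0,0,0]],
  [40,[0,0,1],[0,0,0]],
  [40,[0,0,1],[0,0,0]],
  [40,[-0.5,1,1],[0,0,0]],
  [40,[-0.5,1,1],[0,0,0]],
  [40,[-0.5,1,0],[0,0,0]],
  [40,[-0.5,1,0],[0,0,0]],
  [40,[-0.5,1,0],[0,0,0]],
  [40,[0,0,0],[0,0,0]],
  [40,[0,0,0],[0,0,0]],
  [40,[0,0,0],[0,0,0]],
])

```text
time_s: 7.18
ee_pos: [464.3, -48.7, 201.9]
ee_rot: [180.0, 0.1, 164.8]
force: [0.1, 0.1, 0.9]
gripper_width: 39.7
gripper_force: 0.0
```

```bash
python3 - <<'E'
from h import *
np.set_printoptions(precision=1,suppress=True)
s=state();print(s['time_s'],s['ee_pos'],s['force'])
for n in("top","side"):
    w=grab_frame(n);C=cam(n)
    m=cv2.inRange(cv2.cvtColor(w,cv2.COLOR_BGR2HSV),(45,90,40),(80,255,255))
    k,l,st,ce=cv2.connectedComponentsWithStats(m)
    for i in range(1,k):
        if st[i,4]>4: print(n,st[i],ce[i])
    cv2.imwrite(f"pics/{n}9.png",w)
E
```

```text
7.1833 [464.3 -48.7 201.9] [0.1 0.1 0.9]
top [281 130  41  16 194] [301.7 137.6]
top [ 66 145   2   3   5] [ 66.4 146.2]
top [301 182   7   6  26] [304.  184.6]
side [277 177   4  16  57] [278.6 184.8]
side [229 178  22  10  54] [239.6 182.5]
side [119 280   5   7  23] [121.  282.7]
```

View pics/side9.png

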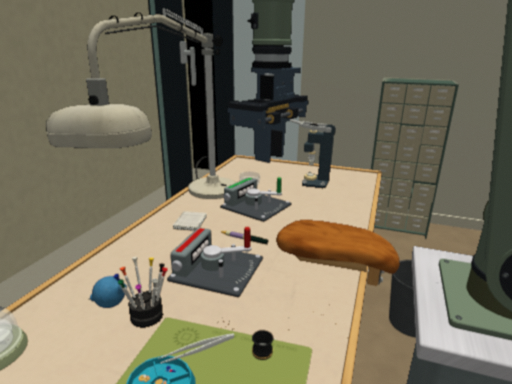

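The side view shows the green knob back at rest at (278.6,185), the same pixel as at the start. The red lever hasn't moved and the arm is clear.

```bash
python3 -c "
from workcell import *
print(job_done())"
```

```text
the job is handed in; nothing more can be done
None
```

I swung the green lever to its stop, held it there for over half a second and released it; it is back at its rest, the red lever was not touched, and the job is handed in (about 7.3 s on the robot's clock).

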